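# Open the lacquered spoon chest by its hidden thumb notch

## Task

Open the lacquered spoon chest by its concealed catch: put a fingertip on one end of the black ledge along the chest's front, slide it along the ledge until it drops into the hidden thumb notch, and press the catch plate inside down until the lid springs ajar. The lacquer on the red lid is still soft, so do not touch the lid; leave it standing ajar and take the finger away. Do not pick up or shift any of the cups, tools and other things standing around.

Things in the scene. Friction and masses are not known exactly. Their poses are not given: they have to be found in the camera images.
- case: The spoon chest, black lacquer with a red lid, 380 mm wide (its y), 246 mm deep (its x), fixed to the table. Origin on the table under the middle of the front ledge; z up, x from the robot's side to the chest's back, y along the ledge to the left. The ledge is a rigid flat black bar along the front: x -20 to 20 mm, y -190 to 190 mm, top 70 mm above the table, plain but for one notch.
- ledge_mid (a point): Middle of the ledge's top face (not the notch). The notch is centred at x 0 and at one of y = -96, -48, 0, 48 or 96 mm from here, different each time. It is 44 mm wide along y, open above and to the robot's side, closed at the back by a wall (x 13 to 20 mm). Black on black, it shows as a slightly browner recess. The bronze-brown catch plate fills its floor, 9.5 mm below the ledge's top.
- ledge_left: Left (+y) end piece of the ledge, 40 x 40 mm, with a small pearl diamond inlaid. Origin at the centre of its top face, at y +170 mm and 70 mm up on the chest; axes as the chest's. The next 30 mm of the ledge (y +120 to +150 mm) are always plain and belong to the chest itself.
- ledge_right: Right (-y) end piece of the ledge, the mirror image, at y -170 mm on the chest; the next 30 mm (y -150 to -120 mm) are always plain.
- lid_front (a point): Middle of the top front edge of the red lid. Shut, the lid is a panel x 22 to 224 mm, 380 mm wide, its top 76 mm above the table (6 mm above the ledge), hinged along the back. When the catch is pressed it springs up by itself.
- lid (a joint): Opening angle of the lid, rad: about 0 shut and latched; springs to 0.14 when released (front edge up about 28 mm) and stays there.
- catch (a joint): Angle of the catch plate, rad: 0 at rest, lid released at about 0.17, stop at 0.26; springs back when let go. The plate (x -17 to 13 mm, 41 mm wide) is a sprung rocker hinged at its back edge, at x 22 mm: pressed straight down near x -3 mm it has sunk 4 mm at about 3.5 N when the lid is released, and 6.5 mm at about 4.6 N at its stop.
- cup: White cup, 60 mm across, 55 mm tall, loose, on the table in front of the chest's left half. Origin: centre of its underside.
- brush: Lacquer brush with a wooden handle, about 200 mm long and 20 mm high, loose, lying on the table in front of the chest's right half, roughly along the ledge.
- spoon: Amber lacquered spoon, about 200 mm long, loose, lying on the table to the left of the chest.
- jar: Turned wooden jar, 72 mm across, 56 mm tall, loose, standing to the right of the chest. Origin: centre of its underside.
- pot: Black brush pot, 72 mm across, 75 mm tall, loose, in front of and to the right of the chest. Origin: centre of its underside.
- bowl: Red lacquered bowl, 100 mm across, 50 mm tall, loose, in front of and to the left of the chest. Origin: centre of its underside.

How it is judged:
By the outcome, as a careful person would: the job done as asked, in the order asked, and still so for the second after the job is handed in, with the robot touching nothing.
It also fails if it takes over 72 s, if anything falls off the work surface, if the arm or the gripper's body presses on something with over 40 N, if the wrist force passes 120 N, or if a joint passes its speed limit or range.

## Robot

A 6-joint arm with a two-finger parallel gripper is mounted at the origin on the work surface. World frame = base frame: x ahead of the robot, y to its left, z up, the work surface at z = 0. Lengths are in m, angles in rad, forces in N, time in s.
With the tool pointing down it reaches from about 0.3 to 0.85 m from the base axis. Payload 5.4 kg.
Tool frame: the origin (TCP) lies between the finger pads; the fingertips stand 17 mm ahead of it and the grasp point (between the pads) lies 2 mm behind it; z points along the fingers, y is the line along which they close (so a half turn about z gives the same grasp; the last joint's range is limited). The gripper opens to 85 mm and grips with 20 to 120 N. Pads are 22 mm wide; open, the fingers measure 114 mm over their backs; the gripper's body (76 mm by 85 mm) begins 54 mm behind the grasp point. The pads swing forward as they close: fully open they stand 13 mm farther back than shut.
Start: joints at [-1.556, 0.158, 1.597, -0, 1.386, -0.21], TCP at [0.128, -0.561, 0.213] pointing down, gripper open.
Joint ranges: [-2.91, 2.91], [-0.94, 2.29], [0.18, 2.7], [-1.29, 4.43], [0.17, 2.64], [-3, 3]. Speed limits (rad/s): [2.57, 2.57, 3.14, 3.14, 3.14, 3.14].

## Interface

Orientations are given as [roll, pitch, yaw] about the fixed x, y, z axes, in that order (R = Rz(yaw) Ry(pitch) Rx(roll)).
In Python, from station import telemetry, eyes, close_job gives the robot as it stands.
- The arm moves only by the tool servo_tool, never from a script. Its argument "steps" is a list of rows, each a list of 2 entries, a list of its own where there are three numbers: the shift along the tool's x, y, z in m, then the turn, a rotation vector about the tool's x, y, z in rad. In form: [[[x, y, z], [ax, ay, az]], ...]. A call has 1 to 20 rows; each row shifts and turns the commanded pose from where the row before left it, along the tool's axes as they then stand; what a row does not reach is not made up. A row lasts 1/8 s, in which the tool goes at most 62.5 mm and 10.7 degrees, less where a joint would pass 70% of its speed; a pose out of reach is approached as far as the arm can. A call is refused whole if a number of a shift passes 0.0625 or a number of a turn 0.188, either way. A call with a gripper value outside its range is refused whole. "gripper" is the opening, from 0 (shut) to 1 (fully open), set as the call begins (left out, the last holds). The fingers move at their own pace and stop on an object; "force" is the grip in N (left out, the last holds). Time passes only in rows, so rows that do not move let the fingers close. It gives the time, the measured TCP pose, the force, the opening and the grip force at its end, in the units of the state.
- telemetry.state(): the state, without advancing time (a new reading comes with each control period).
- eyes.get_image(name): name is "side" or "top"; returns the picture (480x640x3 uint8, blue, green, red); there is no depth.
- eyes.camera_info(name): a dict with "fx", "fy", "cx", "cy" (pixels), "T" (4x4, takes a point from camera to world coordinates). Camera axes: x right, y down, z forward; pixel columns grow to the right and rows downward; lengths in m; the calibration is good to about 2 mm. A picture is of the moment at which its call begins. camera_info takes no time and is no camera call.
- close_job(): hands the job in; it is judged then, once.
The state is a dict: "time_s": time; "joints": joint angles; "joint_velocities": joint speeds; "effort": joint torques, N m; "tool_pos": TCP position; "tcp_rot": TCP orientation; "contact_force": force on the tool from outside, world axes, zero at the start; "ft_torque": the same for the moment, N m; "grip_width": opening from 0.0 (shut) to 1.0 (fully open); "grasp_force": force on a finger pad.
Only numpy, scipy, OpenCV 4.12 (cv2) and the standard library are available. Lean on these libraries where they do the work, as an engineer would, in place of code of your own. Each camera call takes 0.05 s, during which the arm holds its last target. There are 200 camera calls.

## Working session

There is one attempt and no reset: what is moved stays moved. The work goes in short steps, Python scripts to look and compute and a tool call to move; the robot and the scene stay as the last step left them, time stands still between calls to the robot, and variables do not carry over. Pictures are saved under pics/ and viewed, at most 10 in all, crops included, and the job is handed in when it is done.

Besides the shell and the picture viewer there is one more tool, called after "Request:" as name(argument=value, ...) on one line, values as JSON. servo_tool: Moves the arm, as the interface text tells. Its arguments: {"type":"object","properties":{"steps":{"type":"array"},"gripper":{"type":"number"},"force":{"type":"number"}},"required":["steps"]}

```bash
mkdir -p pics; python3 - <<'E'
from station import telemetry, eyes
import cv2
for n in("side","top"):
    cv2.imwrite(f"pics/{n}0.png",eyes.get_image(n)); i=eyes.camera_info(n); print(n,i)
print(telemetry.state())
E
```

```text
side {'fx': 502.5831374425873, 'fy': 502.5831374425873, 'cx': 328.95746219312514, 'cy': 241.02518649505342, 'T': array([[-0.67330394, -0.4430802 ,  0.59189674, -0.01152237],
       [-0.73918456,  0.38566719, -0.55214763,  0.58219471],
       [ 0.01637053, -0.8092841 , -0.58718928,  0.66280333],
       [ 0.        ,  0.        ,  0.        ,  1.        ]])}
top {'fx': 496.6390299811795, 'fy': 496.6390299811795, 'cx': 315.9109110439552, 'cy': 236.0407135396785, 'T': array([[-0.01400065, -0.98673724,  0.16172076,  0.37624308],
       [-0.99981897,  0.01589928,  0.01045194,  0.01004234],
       [-0.01288457, -0.16154515, -0.98678121,  1.16589487],
       [ 0.        ,  0.        ,  0.        ,  1.        ]])}
{'time_s': 0.1, 'joints': array([-1.55612300e+00,  1.59005862e-01,  1.59810726e+00,  8.98595302e-06,
        1.38616275e+00, -2.10114488e-01]), 'joint_velocities': array([-0.00170361, -0.0011746 , -0.0033515 , -0.00091628, -0.00071707,
        0.00077474]), 'effort': array([-5.92992255e-04, -3.96993971e+01, -3.32336354e+01, -2.04196517e-04,
        4.18961135e-03,  1.13178459e-05]), 'tool_pos': array([ 0.12813295, -0.55996801,  0.21250374]), 'tcp_rot': array([-3.13994830e+00, -3.59707649e-04,  2.24785866e-01]), 'contact_force': array([ 0.19077171,  0.22668593, -0.29004987]), 'ft_torque': array([-0.02298985,  0.00349894, -0.00274089]), 'grasp_force': 0.0, 'grip_width': 1.0000348938331114}
```

View pics/top0.png

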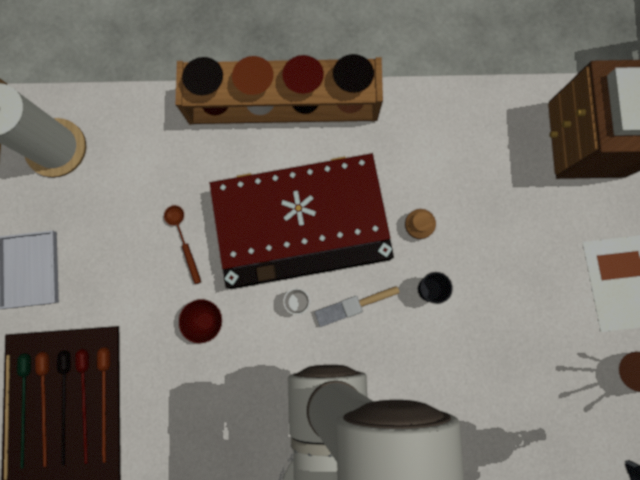

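View pics/side0.png

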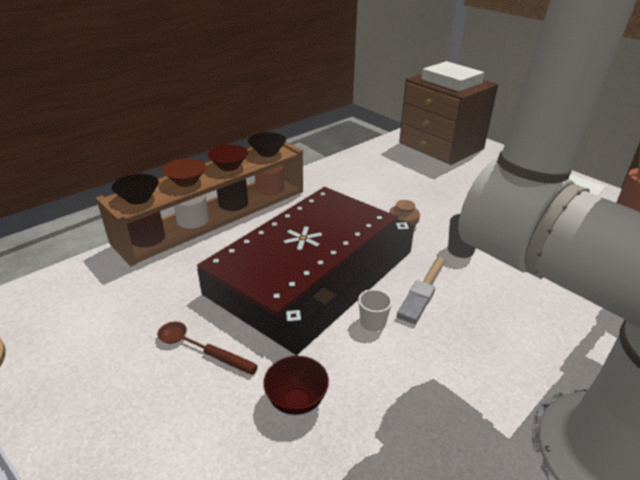

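The top view shows the diamonds at about (231,277) and (385,249), with a brown recess at (266,271), so the notch is near y +96. I'll enlarge this area to measure it.

```bash
python3 - <<'E'
import cv2
a=cv2.imread("pics/top0.png")[225:305,205:405]
a=cv2.convertScaleAbs(a,alpha=1.5,beta=20)
a=cv2.resize(a,None,fx=4,fy=4,interpolation=cv2.INTER_CUBIC)
b=cv2.imread("pics/side0.png")[205:335,260:420]
b=cv2.convertScaleAbs(b,alpha=1.5,beta=20)
b=cv2.resize(b,None,fx=4.5,fy=4.5,interpolation=cv2.INTER_CUBIC)
cv2.imwrite("pics/topc.png",a);cv2.imwrite("pics/sidec.png",b)
E
```

```text
(no output)
```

View pics/topc.png

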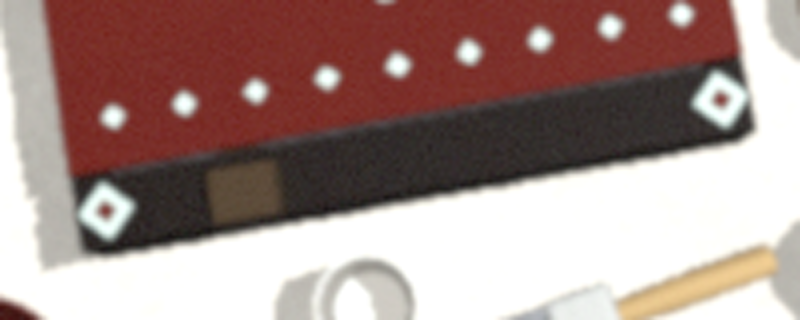

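View pics/sidec.png

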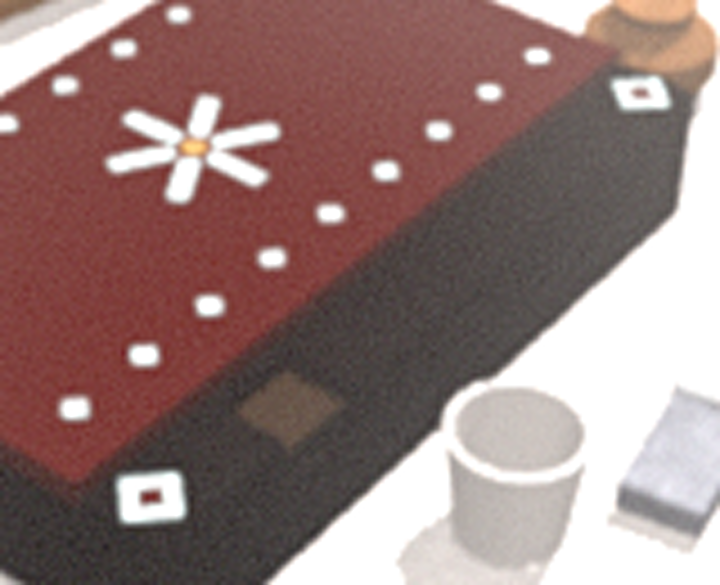

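Diamonds and notch are clear in both crops. In the full top picture they are near (231,277.5), (385,250) and (266,272.7), and in the side picture near (293.6,315.7), (402.4,225.7) and (324.4,295.7).

```bash
cat > h.py <<'E'
import numpy as np
from station import eyes
def ray(n,px,z):
    i=eyes.camera_info(n);T=i["T"]
    d=T[:3,:3]@[(px[0]-i["cx"])/i["fx"],(px[1]-i["cy"])/i["fy"],1]
    return T[:3,3]+d*(z-T[2,3])/d[2]
E
python3 - <<'E'
from h import *
P={}
f=lambda c,s,o:((c[0]+.5)/s-.5+o[0],(c[1]+.5)/s-.5+o[1])
for n,s,o,L,R,N in(("top",4,(205,225),(105,210),(720,100),(245,191)),("side",4.5,(260,205),(151,498),(641,93),(290,408))):
    l,r,k=ray(n,f(L,s,o),.07),ray(n,f(R,s,o),.07),ray(n,f(N,s,o),.062)
    d=l-r;m=(l+r)/2;u=d/np.linalg.norm(d)
    v=np.array([u[1],-u[0],0])
    print(n,l,r,np.linalg.norm(d),"yaw",np.arctan2(-d[0],d[1]),"mid",m,"notch chest xy",(k-m)@v,(k-m)@u)
print(ray("top",(295,301),.03),ray("top",(295,301),.055),ray("side",(374,298),.055))
E
```

```text
top [0.46683071 0.21096027 0.07      ] [ 0.52279978 -0.13061249  0.07      ] 0.34612784650369216 yaw 0.1624136625914624 mid [0.49481524 0.04017389 0.07      ] notch chest xy -0.002439489875157254 0.09587833823272773
side [0.46945914 0.21162714 0.07      ] [ 0.52660496 -0.12959422  0.07      ] 0.3459735024497197 yaw 0.16593441728140138 mid [0.49803205 0.04101646 0.07      ] notch chest xy -0.003609207535904824 0.09490249778327348
[0.41373217 0.07164098 0.03      ] [0.41290707 0.07028525 0.055     ] [0.42030853 0.06661318 0.055     ]
```

Both views agree: ledge middle is about (0.4965, 0.0405), yaw 0.164, and the notch is at y +96. With the tool at yaw 0.164, tool x is chest x, tool y is chest −y and tool z is down. I'll shut the gripper and travel high to above the left end piece.

Request:
servo_tool(steps=[[[0,0,0],[0,0,0.061]],[[0.0241,-0.037,0],[0,0,0]],[[0.0241,-0.037,0],[0,0,0]],[[0.0241,-0.037,0],[0,0,0]],[[0.0241,-0.037,0],[0,0,0]],[[0.0241,-0.037,0],[0,0,0]],[[0.0241,-0.037,0],[0,0,0]],[[0.0241,-0.037,0],[0,0,0]],[[0.0241,-0.037,0],[0,0,0]],[[0.0241,-0.037,0],[0,0,0]],[[0.0241,-0.037,0],[0,0,0]],[[0.0241,-0.037,0],[0,0,0]],[[0.0241,-0.037,0],[0,0,0]],[[0.0241,-0.037,0],[0,0,0]],[[0.0241,-0.037,0],[0,0,0]],[[0.0241,-0.037,0],[0,0,0]],[[0.0241,-0.037,0],[0,0,0]],[[0.0241,-0.037,0],[0,0,0]],[[0.0241,-0.037,0],[0,0,0]],[[0.0241,-0.037,0],[0,0,0]]], gripper=0, force=40)

```text
time_s: 2.6
tool_pos: [0.4654, 0.2092, 0.213]
tcp_rot: [3.141, 0.001, 0.164]
contact_force: [0.4, -0.5, -0.1]
grip_width: -0.0
grasp_force: 0.0
```

Request:
servo_tool(steps=[[[0,0,0.03],[0,0,0]],[[0,0,0.03],[0,0,0]],[[0,0,0.03],[0,0,0]],[[0,0,0.018],[0,0,0]],[[0,0,0.006],[0,0,0]],[[0,0,0],[0,0,0]],[[0,0,0],[0,0,0]]])

```text
time_s: 3.48
tool_pos: [0.4663, 0.2079, 0.1006]
tcp_rot: [-3.142, -0.002, 0.164]
contact_force: [-0.2, -0.0, -0.7]
grip_width: -0.002
grasp_force: 0.0
```

```bash
python3 - <<'E'
from station import eyes
import cv2, numpy as np
a=eyes.get_image("top")[215:305,200:300];b=eyes.get_image("side")[220:345,230:390]
f=lambda x,s:cv2.resize(cv2.convertScaleAbs(x,alpha=1.5,beta=20),s,interpolation=cv2.INTER_CUBIC)
cv2.imwrite("pics/c1.png",np.hstack([f(a,(400,360)),f(b,(400,312))[:,:] if 0 else cv2.copyMakeBorder(f(b,(400,312)),0,48,0,0,0)]))
E
```

```text
(no output)
```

View pics/c1.png

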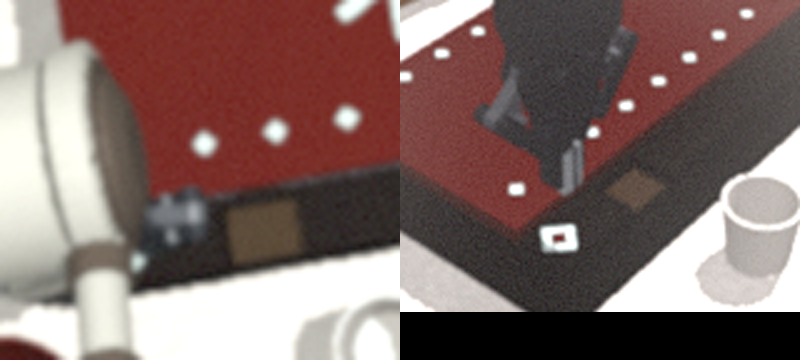

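The side crop shows the shut fingertips at about (298,296) in the full picture, above the pearl diamond at (294,315). I'll check this against the arm's own reading.

```bash
python3 - <<'E'
from h import *
for p in((298,296),(299,295)):print(ray("side",p,.0836))
print(ray("side",(293.8,315.3),.07))
i=eyes.camera_info("side");T=np.linalg.inv(i["T"])
c,s=np.cos(.164),np.sin(.164)
for dx in(-.011,.011):
  for dy in(-.0145,.0145):
    q=T@[.4663+dx*c-dy*s,.2079+dx*s+dy*c,.0836,1];u=i["fx"]*q[0]/q[2]+i["cx"],i["fy"]*q[1]/q[2]+i["cy"]
    print(dx,dy,"crop",(u[0]-230)*2.5+400,(u[1]-220)*2.5)
E
```

```text
[0.48909517 0.18469021 0.0836    ]
[0.48992041 0.18180259 0.0836    ]
[0.46872196 0.21086936 0.07      ]
-0.011 -0.0145 crop 591.7452217099706 218.7268986865459
-0.011 0.0145 crop 562.7805627532355 242.76864988785832
0.011 -0.0145 crop 566.7628098464711 204.33905010204114
0.011 0.0145 crop 537.6164859890122 227.74039577011365
```

The fingertips look about 14 px higher than the reading predicts, so I'll resolve this before touching anything.

```bash
python3 - <<'E'
from h import *
import cv2
def proj(n,P):
    i=eyes.camera_info(n);q=np.linalg.inv(i["T"])@np.r_[P,1];return np.round([i["fx"]*q[0]/q[2]+i["cx"],i["fy"]*q[1]/q[2]+i["cy"]],1)
c,s=np.cos(.164),np.sin(.164)
for z in(.0836,.1,.11,.14,.16):
  print(z,"side",proj("side",[.4663,.2079,z]),"top",proj("top",[.4663,.2079,z]),"top right edges",[proj("top",[.4663+dx*c+w*s,.2079+dx*s-w*c,z]).tolist() for w in(.0145,.0425) for dx in (-.011,.011)])
a=eyes.get_image("side")[245:335,260:360]
a=np.uint8(255*(a/255.)**.4);b=eyes.get_image("top")[245:290,220:270];b=np.uint8(255*(b/255.)**.4)
f=lambda x,k:cv2.resize(x,None,fx=k,fy=k,interpolation=cv2.INTER_CUBIC)
A=f(a,5);B=f(b,6);B=cv2.copyMakeBorder(B,0,450-270,0,0,0);cv2.imwrite("pics/c2.png",np.hstack([A,B]))
E
```

```text
0.0836 side [295.9 309.3] top [231.1 276.8] top right edges [[238.5, 280.6], [236.9, 270.7], [251.1, 278.3], [249.5, 268.4]]
0.1 side [295.7 302. ] top [229.8 276.2] top right edges [[237.2, 280.1], [235.6, 270.0], [250.0, 277.8], [248.4, 267.7]]
0.11 side [295.6 297.4] top [228.9 275.9] top right edges [[236.4, 279.7], [234.8, 269.6], [249.4, 277.4], [247.8, 267.2]]
0.14 side [295.1 283.3] top [226.2 274.7] top right edges [[233.9, 278.6], [232.3, 268.2], [247.3, 276.2], [245.6, 265.8]]
0.16 side [294.8 273.6] top [224.3 273.8] top right edges [[232.2, 277.9], [230.6, 267.2], [245.8, 275.4], [244.1, 264.8]]
```

View pics/c2.png

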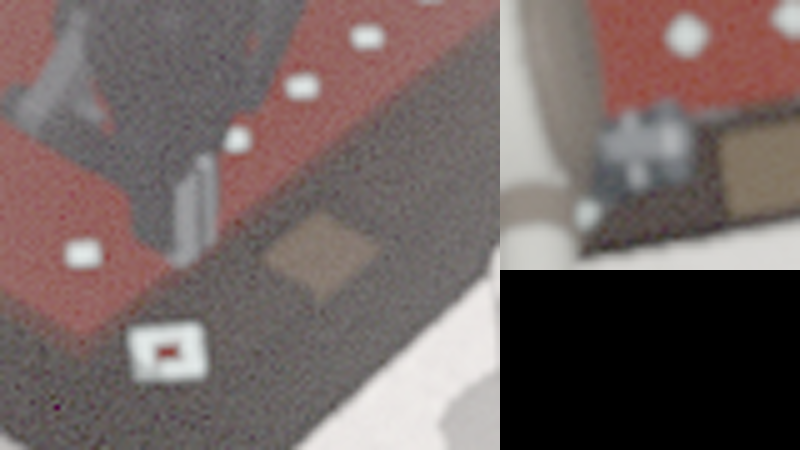

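The shut tip shows a footprint of about 17 x 22 mm centred at (295,293) in the side view. Its x/y agree with the reading, but it sits higher than the nominal tip height, so I'll feel my way down.

Request:
servo_tool(steps=[[[0,0,0.004],[0,0,0]],[[0,0,0.004],[0,0,0]],[[0,0,0.003],[0,0,0]],[[0,0,0],[0,0,0]],[[0,0,0],[0,0,0]]])

```text
time_s: 4.3
tool_pos: [0.4654, 0.2078, 0.0884]
tcp_rot: [3.142, -0.0, 0.164]
contact_force: [0.3, 0.0, 0.4]
grip_width: -0.002
grasp_force: 0.0
```

Request:
servo_tool(steps=[[[0,0,0.001],[0,0,0]],[[0,0,0.001],[0,0,0]],[[0,0,0],[0,0,0]]])

```text
time_s: 4.68
tool_pos: [0.4652, 0.2077, 0.0863]
tcp_rot: [-3.142, 0.0, 0.164]
contact_force: [0.8, 0.7, -0.2]
grip_width: 0.001
grasp_force: 0.0
```

Request:
servo_tool(steps=[[[0,0,0.001],[0,0,0]],[[0,0,0.001],[0,0,0]],[[0,0,0],[0,0,0]]])

```text
time_s: 5.05
tool_pos: [0.4652, 0.2078, 0.0843]
tcp_rot: [-3.142, 0.0, 0.164]
contact_force: [0.3, 0.5, 0.4]
grip_width: -0.0
grasp_force: 0.0
```

```bash
python3 - <<'E'
from h import *
from station import telemetry
import cv2
s=telemetry.state();print(s["tool_pos"],s["contact_force"])
a=eyes.get_image("side")[245:335,260:360]
a=np.uint8(255*(a/255.)**.4)
cv2.imwrite("pics/c3.png",cv2.resize(a,None,fx=5,fy=5,interpolation=cv2.INTER_CUBIC))
E
```

```text
[0.46518074 0.20775349 0.08428171] [0.34602821 0.47471186 0.43833467]
```

View pics/c3.png

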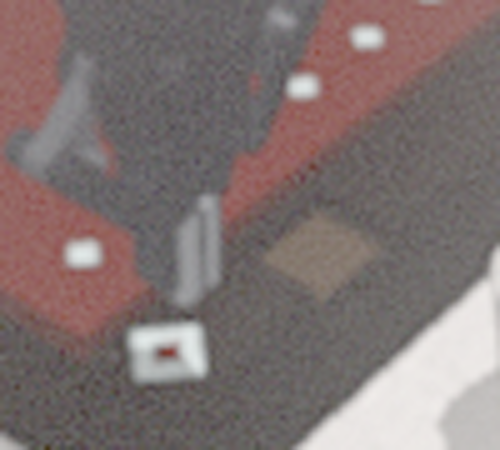

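The tip centre is now at about (295,301), roughly 30 mm above the ledge, and no contact is felt. So the tip sits well back from the stated point and the gripper body would be low over the rising lid. I'll tilt the tool 0.35 rad so the body leans toward the robot, then feel downward.

Request:
servo_tool(steps=[[[0.0095,0,0],[0,0,0]],[[0,0,0],[0,0.175,0]],[[0,0,0],[0,0.175,0]],[[0,0,0],[0,0,0]],[[-0.0017,0,0.0047],[0,0,0]],[[-0.0017,0,0.0047],[0,0,0]],[[0,0,0],[0,0,0]]])

```text
time_s: 5.98
tool_pos: [0.4758, 0.2093, 0.0746]
tcp_rot: [-3.142, -0.35, 0.163]
contact_force: [-0.4, -0.4, -0.1]
grip_width: -0.002
grasp_force: 0.0
```

Request:
servo_tool(steps=[[[-0.0008,0,0.0023],[0,0,0]],[[-0.0008,0,0.0023],[0,0,0]],[[-0.0008,0,0.0023],[0,0,0]],[[0,0,0],[0,0,0]]])

```text
time_s: 6.48
tool_pos: [0.4746, 0.2093, 0.0668]
tcp_rot: [3.142, -0.349, 0.164]
contact_force: [0.5, -0.1, -0.5]
grip_width: -0.003
grasp_force: 0.0
```

```bash
python3 - <<'E'
from h import *
from station import telemetry
import cv2
s=telemetry.state();print(s["tool_pos"],s["contact_force"])
a=eyes.get_image("side")[215:345,240:360];b=eyes.get_image("top")[225:290,205:285]
f=lambda x,k:cv2.resize(np.uint8(255*(x/255.)**.45),None,fx=k,fy=k,interpolation=cv2.INTER_CUBIC)
A=f(a,4);B=f(b,4);cv2.imwrite("pics/c4.png",np.hstack([A,cv2.copyMakeBorder(B,0,A.shape[0]-B.shape[0],0,0,0)]))
E
```

```text
[0.47456888 0.20927152 0.06680073] [ 0.48800265 -0.06011829 -0.45217821]
```

View pics/c4.png

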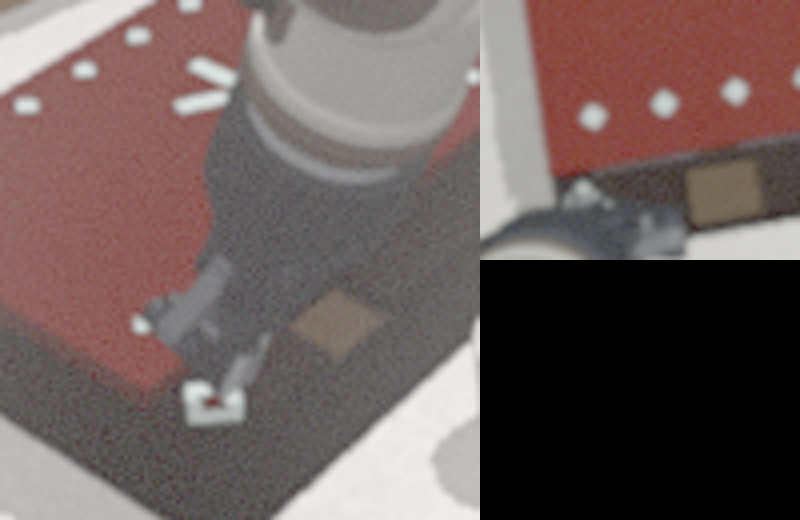

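The tilted tip hovers just over the diamond, at about (297,315) in the full side view, and the body now leans clear of the lid. I'll keep feeling downward.

Request:
servo_tool(steps=[[[-0.0005,0,0.0014],[0,0,0]],[[-0.0005,0,0.0014],[0,0,0]],[[-0.0005,0,0.0014],[0,0,0]],[[0,0,0],[0,0,0]]])

```text
time_s: 7.08
tool_pos: [0.4747, 0.2093, 0.0624]
tcp_rot: [-3.142, -0.35, 0.164]
contact_force: [-0.7, -0.1, -0.2]
grip_width: 0.0
grasp_force: 0.0
```

Request:
servo_tool(steps=[[[-0.0003,0,0.0009],[0,0,0]],[[-0.0003,0,0.0009],[0,0,0]],[[0,0,0],[0,0,0]]])

```text
time_s: 7.45
tool_pos: [0.4748, 0.2093, 0.0606]
tcp_rot: [-3.142, -0.35, 0.164]
contact_force: [-0.1, 0.4, -0.1]
grip_width: -0.001
grasp_force: 0.0
```

Request:
servo_tool(steps=[[[-0.0003,0,0.0009],[0,0,0]],[[-0.0003,0,0.0009],[0,0,0]],[[0,0,0],[0,0,0]]])

```text
time_s: 7.82
tool_pos: [0.4748, 0.2093, 0.0587]
tcp_rot: [-3.142, -0.35, 0.164]
contact_force: [0.0, -1.0, 0.6]
grip_width: 0.002
grasp_force: 0.0
```

Request:
servo_tool(steps=[[[-0.0003,0,0.0009],[0,0,0]],[[0,0,0],[0,0,0]]])

```text
time_s: 8.07
tool_pos: [0.4749, 0.2093, 0.0578]
tcp_rot: [-3.142, -0.35, 0.164]
contact_force: [0.4, 0.7, -0.4]
grip_width: 0.0
grasp_force: 0.0
```

Request:
servo_tool(steps=[[[-0.0003,0,0.0009],[0,0,0]],[[0,0,0],[0,0,0]]])

```text
time_s: 8.32
tool_pos: [0.4749, 0.2093, 0.0568]
tcp_rot: [-3.142, -0.35, 0.164]
contact_force: [1.0, 0.5, 0.5]
grip_width: 0.001
grasp_force: 0.0
```

Request:
servo_tool(steps=[[[-0.0003,0,0.0009],[0,0,0]],[[0,0,0],[0,0,0]]])

```text
time_s: 8.57
tool_pos: [0.4751, 0.2094, 0.056]
tcp_rot: [-3.142, -0.35, 0.164]
contact_force: [0.1, -0.2, 0.2]
grip_width: 0.0
grasp_force: 0.0
```

Request:
servo_tool(steps=[[[-0.0003,0,0.0009],[0,0,0]],[[0,0,0],[0,0,0]]])

```text
time_s: 8.82
tool_pos: [0.4752, 0.2094, 0.0557]
tcp_rot: [3.141, -0.35, 0.164]
contact_force: [-4.5, -2.2, 7.2]
grip_width: -0.001
grasp_force: 3.5
```

Request:
servo_tool(steps=[[[-0.0003,0,0.0009],[0,0,0]],[[0,0,0],[0,0,0]]])

```text
time_s: 9.07
tool_pos: [0.4753, 0.2094, 0.0554]
tcp_rot: [3.141, -0.35, 0.164]
contact_force: [-9.5, -2.8, 16.8]
grip_width: -0.003
grasp_force: 8.0
```

Request:
servo_tool(steps=[[[-0.0003,0,0.0009],[0,0,0]],[[0,0,0],[0,0,0]]])

```text
time_s: 9.32
tool_pos: [0.4754, 0.2095, 0.0552]
tcp_rot: [3.141, -0.35, 0.165]
contact_force: [-15.9, -6.3, 25.5]
grip_width: -0.002
grasp_force: 12.8
```

Contact is at TCP z 0.0558, matching the picture-based estimate. I'll ease the force to a few newtons and shift 2 mm toward the robot for clearance from the notch's back wall.

Request:
servo_tool(steps=[[[0.0007,0,-0.002],[0,0,0]],[[-0.0019,0,-0.0007],[0,0,0]],[[0,0,0],[0,0,0]]])

```text
time_s: 9.7
tool_pos: [0.4737, 0.2091, 0.0558]
tcp_rot: [-3.142, -0.352, 0.164]
contact_force: [0.4, 0.0, 2.8]
grip_width: 0.002
grasp_force: 1.8
```

Request:
servo_tool(steps=[[[-0.0001,0,0.0003],[0,0,0]],[[0,0.005,0],[0,0,0]],[[0,0.005,0],[0,0,0]],[[0,0.005,0],[0,0,0]],[[0,0.005,0],[0,0,0]]])

```text
time_s: 10.32
tool_pos: [0.4771, 0.1899, 0.0557]
tcp_rot: [-3.14, -0.352, 0.163]
contact_force: [-0.7, 4.1, 4.6]
grip_width: 0.0
grasp_force: 2.6
```

Request:
servo_tool(steps=[[[0,0.005,0],[0,0,0]],[[0,0.005,0],[0,0,0]],[[0,0.005,0],[0,0,0]],[[0,0.005,0],[0,0,0]],[[0,0.003,0],[0,0,0]]])

```text
time_s: 10.95
tool_pos: [0.4808, 0.1672, 0.0557]
tcp_rot: [-3.14, -0.352, 0.163]
contact_force: [-1.7, 4.9, 5.7]
grip_width: -0.001
grasp_force: 2.8
```

Request:
servo_tool(steps=[[[0,0.004,0],[0,0,0]],[[0,0.004,0],[0,0,0]],[[0,0.004,0],[0,0,0]],[[0,0.004,0],[0,0,0]]])

```text
time_s: 11.45
tool_pos: [0.483, 0.151, 0.0552]
tcp_rot: [-3.141, -0.351, 0.164]
contact_force: [-1.8, 2.0, 2.5]
grip_width: -0.001
grasp_force: 1.3
```

Request:
servo_tool(steps=[[[0,0.004,0],[0,0,0]],[[0,0.004,0],[0,0,0]],[[0,0.004,0],[0,0,0]],[[0,0.003,0],[0,0,0]],[[0,0,0],[0,0,0]]])

```text
time_s: 12.08
tool_pos: [0.4852, 0.1357, 0.0549]
tcp_rot: [-3.142, -0.35, 0.163]
contact_force: [0.1, 0.4, -0.7]
grip_width: -0.0
grasp_force: 0.0
```

The force vanishes at y ≈ +96, so the tip is over the notch. Now down onto the plate.

Request:
servo_tool(steps=[[[-0.0007,0,0.0019],[0,0,0]],[[-0.0007,0,0.0019],[0,0,0]],[[-0.0007,0,0.0019],[0,0,0]],[[-0.0007,0,0.0019],[0,0,0]],[[0,0,0],[0,0,0]]])

```text
time_s: 12.7
tool_pos: [0.485, 0.136, 0.0467]
tcp_rot: [-3.142, -0.35, 0.164]
contact_force: [-0.8, 0.0, -0.3]
grip_width: -0.002
grasp_force: 0.0
```

Request:
servo_tool(steps=[[[-0.0004,0,0.0009],[0,0,0]],[[-0.0003,0,0.0009],[0,0,0]],[[0,0,0],[0,0,0]]])

```text
time_s: 13.08
tool_pos: [0.4849, 0.136, 0.0449]
tcp_rot: [-3.142, -0.35, 0.164]
contact_force: [-0.9, -0.3, 2.3]
grip_width: -0.002
grasp_force: 1.3
```

Plate felt at z ≈ 0.046. Pressing on.

Request:
servo_tool(steps=[[[-0.0004,0,0.0009],[0,0,0]],[[-0.0003,0,0.0009],[0,0,0]],[[-0.0003,0,0.0009],[0,0,0]],[[0,0,0],[0,0,0]]])

```text
time_s: 13.58
tool_pos: [0.4848, 0.136, 0.0418]
tcp_rot: [-3.141, -0.349, 0.164]
contact_force: [-3.4, -0.2, 3.1]
grip_width: -0.003
grasp_force: 1.9
```

Request:
servo_tool(steps=[[[-0.0004,0,0.0009],[0,0,0]],[[-0.0003,0,0.0009],[0,0,0]],[[-0.0003,0,0.0009],[0,0,0]],[[0,0,0],[0,0,0]],[[0,0,0],[0,0,0]]])

```text
time_s: 14.2
tool_pos: [0.4842, 0.136, 0.0386]
tcp_rot: [-3.141, -0.348, 0.164]
contact_force: [-6.8, -0.8, 4.6]
grip_width: -0.001
grasp_force: 3.4
```

```bash
python3 - <<'E'
from h import *
from station import telemetry
import cv2
s=telemetry.state();print(s["tool_pos"],s["contact_force"])
a=eyes.get_image("side")[190:340,200:420];b=cv2.imread("pics/side0.png")[190:340,200:420]
f=lambda x,k:cv2.resize(np.uint8(255*(x/255.)**.5),None,fx=k,fy=k,interpolation=cv2.INTER_CUBIC)
cv2.imwrite("pics/c5.png",f(a,3.6))
E
```

```text
[0.48418345 0.13595614 0.03860607] [-6.83669033 -0.78020398  4.58715157]
```

View pics/c5.png

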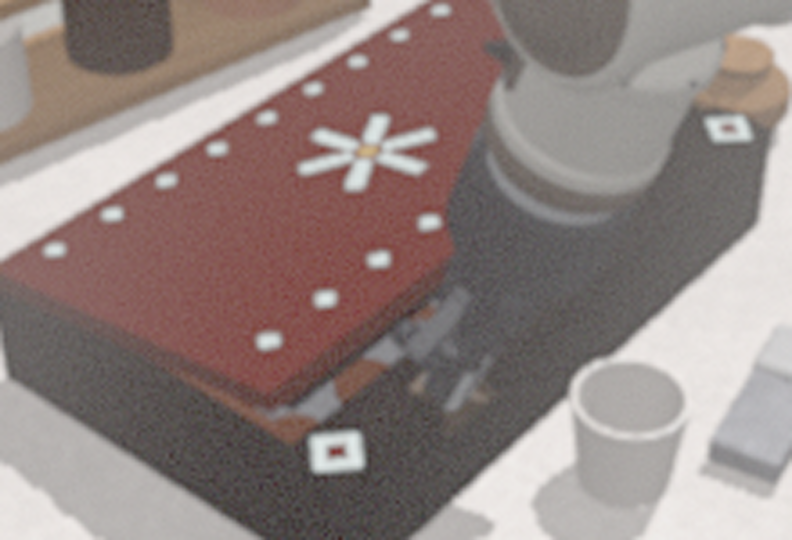

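The lid is ajar, its front edge lifted at about (275,395) in the crop with the interior visible. The finger is still on the plate and the gripper is clear of the lid. I'll withdraw backward and up along the tool axis.

Request:
servo_tool(steps=[[[-0.002,0,-0.002],[0,0,0]],[[-0.001,0,-0.005],[0,0,0]],[[0,0,-0.01],[0,0,0]],[[0,0,-0.02],[0,0,0]],[[0,0,-0.03],[0,0,0]],[[0,0,-0.04],[0,0,0]],[[0,0,-0.04],[0,0,0]],[[0,0,-0.03],[0,0,0]],[[-0.02,0,-0.02],[0,0,0]],[[0,0,0],[0,0,0]],[[0,0,0],[0,0,0]],[[0,0,0],[0,0,0]]])

```text
time_s: 15.75
tool_pos: [0.3969, 0.1215, 0.2154]
tcp_rot: [-3.141, -0.348, 0.164]
contact_force: [0.2, -0.2, -0.5]
grip_width: -0.003
grasp_force: 0.0
```

```bash
python3 - <<'E'
from h import *
from station import telemetry
import cv2
s=telemetry.state();print(s["tool_pos"],s["contact_force"])
a=eyes.get_image("side")[170:420,130:480]
cv2.imwrite("pics/c6.png",cv2.resize(np.uint8(255*(a/255.)**.5),None,fx=2.2,fy=2.2))
E
```

```text
[0.39692909 0.12149719 0.21542573] [ 0.18940888 -0.21332003 -0.48565885]
```

View pics/c6.png

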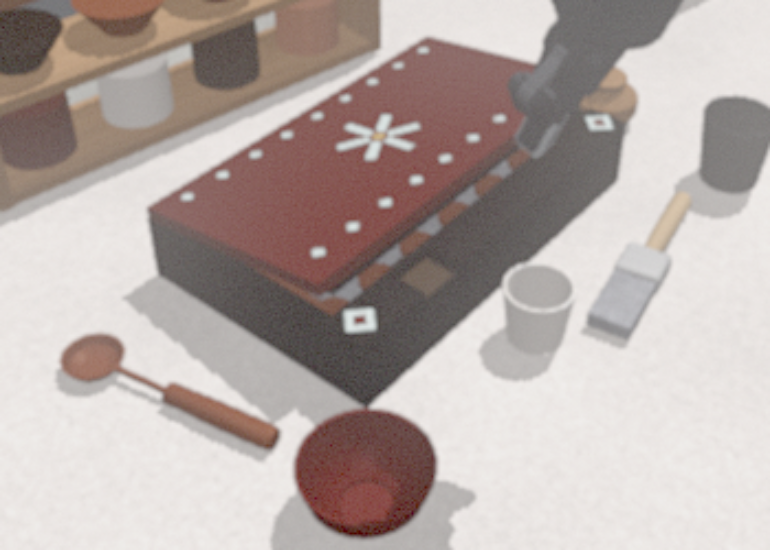

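The picture shows the lid standing ajar along its whole front edge, from about (320,290) to (520,160). The plate is back at rest at (427,277), the cup, brush, spoon and bowl are where they were, and the arm is clear.

```bash
python3 -c "
from station import close_job
print(close_job())"
```

```text
the job is handed in; nothing more can be done
None
```

I slid the fingertip from the left end of the ledge into the notch at y +96 mm and pressed the catch. The lid sprang ajar, the arm was withdrawn clear without touching the lid or moving anything else, and the job was handed in at about 16 s.

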